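# Dial indicator square on a sloping face

### The job

Check the sloping cover plate with the dial indicator: lift the indicator straight up out of its stand and hold it square to the plate's sloping face, spindle tip inside the scribed ring (not on the scribed cross), pressed on gently so that the spring-loaded spindle is pushed in by about half of its 12 mm travel. Finish while still gripping the indicator steadily there, clear of its stand; do not force it hard onto the plate, shift the tilting table, or disturb the other things on the bench.

Things in the scene. Friction and masses are not known exactly. Their poses are not given: they have to be found in the camera images.
- indicator: Dial indicator (160 g), round gauge standing upright in the stand, spindle down. Origin on the flat back of the case; own x: spindle axis, from tip up to crown; own z: out of the dial. Spindle axis at y 0, z 9 mm. Along x: tip -92, stem (8 mm dia.) to -40, collar (26 mm dia.) -22 to -12, case (62 mm dia., 21 mm thick along z, flat front and back) -9 to 53, crown (10 mm dia.) to 64 mm.
- indicator_case (a point): Centre of the indicator's case, half-way through its 21 mm thickness: own x = 22 mm, z = 10.5 mm in the indicator's frame, same axes (so 114 mm above the spindle tip and 1.5 mm in front of the spindle axis). A good place to grip, from above, across the 21 mm thickness (along own z).
- spindle_tip (a point): Tip of the spindle (round end, 7 mm diameter) of the indicator; same axes as the indicator, moves with the spindle.
- spindle (a joint): How far the spindle is pushed into the indicator: 0 free, 0.012 m at the end of its travel; the spring gives 1 N at 0 and 4 N at 0.012.
- gauge_stand: Fixed steel stand, foot 90 x 80 mm, with an aluminium bridge 60 x 80 x 10 mm, top 85 mm above the bench, with a 15 mm through hole in its middle; the collar of the indicator sits on the bridge. Origin: middle of the underside, z up. The spindle tip hangs 15 mm above the bench; the indicator is free of the hole once raised 70 mm.
- angle_table: Fixed tilting angle table, dark steel base 170 x 120 x 12 mm. Its origin is on the bench under the hinge at its low end nearer the robot; own x points away from the hinge along the base (which reaches from -25 to 145 mm in x), z up. It carries the hinged plate with the bright cover plate (90 x 72 mm) on it.
- tilt_plate (a joint): Slope of the table's plate in rad: 0 level, growing as its far end rises; stiff, it stays as set (0.22 to 0.42).
- ring_mark (a point): Centre of the scribed ring (18 mm diameter, dark line) on the bright cover plate's face; own z is the outward normal of the sloping face, own x points up the slope, y along the hinge. The scribed cross lies 28 mm away at own y = -28 mm. Height above the bench 60 to 75 mm.
- parallel: Loose ground steel bar 16 x 120 x 24 mm lying between stand and table, bystander; origin at middle of underside.
- coupler: Loose pneumatic coupler, 25 mm diameter, 65 mm tall, bystander; origin at middle of underside.
- t_nut: Loose dark T-nut 32 x 28 x 20 mm, bystander; origin at middle of underside.
Not all that is in view belongs to the job. Leave any blue or purple look-alike of the angle_table alone.

How it is judged:
By the outcome, as a careful person would: the job done as asked, in the order asked, and still so for the second after the job is handed in, while the arm keeps its last pose, push and grip.
It also fails if it takes over 32 s, if anything falls off the work surface, if the arm or the gripper's body presses on something with over 40 N, if the wrist force passes 120 N, or if a joint passes its speed limit or range.

### The arm

A 6-joint arm with a two-finger parallel gripper is mounted at the origin on the work surface; the furniture and walls round the work are solid. World frame = base frame: x ahead of the robot, y to its left, z up, the work surface at z = 0. Lengths are in m, angles in rad, forces in N, time in s.
With the tool pointing down it reaches from about 0.25 to 0.8 m from the base axis. Payload 3.9 kg.
Tool frame: the origin (TCP) lies on the front face of the gripper's body, between the roots of the fingers; the fingertips stand 73 mm ahead of it and the grasp point (between the pads) lies 54 mm ahead of it; x points along the fingers, z is the direction in which the jaws open and shut, and the axes are right-handed (so a half turn about x gives the same grasp; the last joint's range is limited). The gripper opens to 85 mm and grips with 20 to 120 N. Pads are 22 mm wide; open, the fingers measure 114 mm over their backs; the gripper's body (76 mm by 85 mm) begins 54 mm behind the grasp point. The pads swing forward as they close: fully open they stand 13 mm farther back than shut.
Start: joints at [1.151, 0.26, -0.138, 1.173, 0, 1.571], TCP at [0.214, 0.479, 0.304] pointing down, gripper open.
Joint ranges: [-2.78, 2.78], [-0.83, 1.72], [-1.28, 1.37], [-1.9, 2.12], [-1.57, 1.48], [-3.14, 3.14]. Speed limits (rad/s): [2.57, 2.57, 3.14, 3.14, 3.14, 3.14].

### API

Orientations are given as a unit quaternion [w, x, y, z].
In Python, from rig import env, grab_frame, job_done gives the robot as it stands.
- The arm moves only by the tool servo_tool, never from a script. Its argument "plan" is a list of rows, each a list of 6 numbers: the shift along the tool's x, y, z each as a share of 0.25 m, from -1 to 1, then the turn, a rotation vector about the tool's x, y, z each as a share of 2 pi rad, from -1 to 1. A call has exactly 10 rows; each row is the pose to reach, as a shift and turn from the pose measured when the call began, along the tool's axes at that moment, turning the shorter way round; what a row does not reach only later rows make up. A row lasts 1/8 s, in which the tool goes at most 62.5 mm and 10.7 degrees, less where a joint would pass 70% of its speed; a pose out of reach is approached as far as the arm can. A call with a number of a shift or a turn outside -1 to 1 is refused whole. A call with a gripper value outside its range is refused whole. "hand" is the opening, from -1 (shut) to 1 (fully open), so that 0 is half open, set as the call begins (left out, the last holds). The fingers move at their own pace and stop on an object; "force" is the grip in N (left out, the last holds). Time passes only in rows, so rows that repeat a pose let the fingers close, or fill a call up. It gives the time, the measured TCP pose, the force and the opening at its end, in the units of the state.
- env.observe(): the state, without advancing time (a new reading comes with each control period).
- grab_frame(name): name is "scene" or "top"; returns a dict with "color" (384x512x3 uint8, red, green, blue), "range_z" (384x512 float32, m along the optical axis (not along the pixel's ray), 0 where there is no reading), "intrinsics" (3x3 intrinsics, pixels), "R" (3x3) and "t" (3): a world point X has camera coordinates R X + t. Camera axes: x right, y down, z forward; pixel columns grow to the right and rows downward; lengths in m; the calibration is good to about 2 mm. A picture is of the moment at which its call begins.
- job_done(): hands the job in, once; it reports no verdict.
The state is a dict: "time_s": time; "q": joint angles; "joint_velocities": joint speeds; "joint_efforts": joint torques, N m; "tool_pos": TCP position; "ee_rot": TCP orientation; "force": force on the tool from outside, world axes, zero at the start; "torque": the same for the moment, N m; "finger_gap": opening from 0.0 (shut) to 1.0 (fully open).
Only numpy, scipy, OpenCV 4.12 (cv2) and the standard library are available. Lean on these libraries where they do the work, as an engineer would, in place of code of your own. Each camera call takes 0.05 s, during which the arm holds its last target.

## Working session

There is one attempt and no reset: what is moved stays moved. The work goes in short steps, Python scripts to look and compute and a tool call to move; the robot and the scene stay as the last step left them, time stands still between calls to the robot, and variables do not carry over. Pictures are saved under pics/ and viewed, and the job is handed in when it is done.

Besides the shell and the picture viewer there is one more tool, called after ">>>" by a JSON object that holds its "method" and its "body", one argument or row to a line. servo_tool: Moves the arm, as the interface text tells. Its arguments: {"type":"object","properties":{"plan":{"type":"array"},"hand":{"type":"number"},"force":{"type":"number"}},"required":["plan"]}

```bash
ls; mkdir -p pics; cat > h.py <<'E'
import numpy as np,cv2
from rig import env,grab_frame,job_done
def save(n,img,s=1):
    img=cv2.resize(img,None,fx=s,fy=s,interpolation=cv2.INTER_CUBIC) if s!=1 else img
    cv2.imwrite('pics/'+n,img[:,:,::-1])
def pts(f):
    z=f['range_z'];K=f['intrinsics'];v,u=np.mgrid[:z.shape[0],:z.shape[1]]
    c=np.stack([(u-K[0,2])/K[0,0]*z,(v-K[1,2])/K[1,1]*z,z],-1)
    return (c-f['t'])@f['R']
E
python3 - <<'E'
from h import *
print(env.observe())
import pickle
for n in('scene','top'):
    f=grab_frame(n);pickle.dump(f,open(n+'.pkl','wb'));save(n+'0.png',f['color'],1.5)
    print(n,f['intrinsics'],f['R'],f['t'],-f['R'].T@f['t'])
E
```

```text
pics
{'time_s': 0.0, 'q': array([ 1.15099358e+00,  2.60664910e-01, -1.39395807e-01,  1.17268797e+00,
        2.04811849e-05,  1.57080098e+00]), 'joint_velocities': array([ 0.00138601,  0.00029882, -0.0009616 , -0.00014406,  0.00072206,
        0.00075855]), 'joint_efforts': array([ 1.31506113e-03, -4.05674171e+01,  2.53923655e+01,  1.86616281e-02,
       -1.57639479e-04,  1.78884576e-06]), 'tool_pos': array([0.21375177, 0.47891573, 0.30306466]), 'ee_rot': array([ 0.59262505, -0.38521205,  0.59379109,  0.38447284]), 'force': array([ 0.59196457, -0.17571526, -0.16378844]), 'torque': array([ 0.02974019, -0.04511386, -0.02099431]), 'finger_gap': 1.0035049366571194}
scene [[487.43653854   0.         254.81894466]
 [  0.         487.43653854 192.8530198 ]
 [  0.           0.           1.        ]] [[ 0.78443113 -0.62006705  0.01358905]
 [-0.37273499 -0.48882333 -0.78874608]
 [ 0.4957181   0.61365187 -0.61456892]] [-0.28313087  0.27359898  1.4709497 ] [-0.4050998  -0.94446959  1.12364757]
top [[372.03288671   0.         263.49410132]
 [  0.         372.03288671 191.26454915]
 [  0.           0.           1.        ]] [[ 0.00889512 -0.99992296 -0.00865765]
 [-0.98670372 -0.00737174 -0.16236201]
 [ 0.16228568  0.00998676 -0.98669328]] [0.06750948 0.42385938 1.06578313] [0.24466178 0.05998515 1.12100418]
```

View pics/scene0.png

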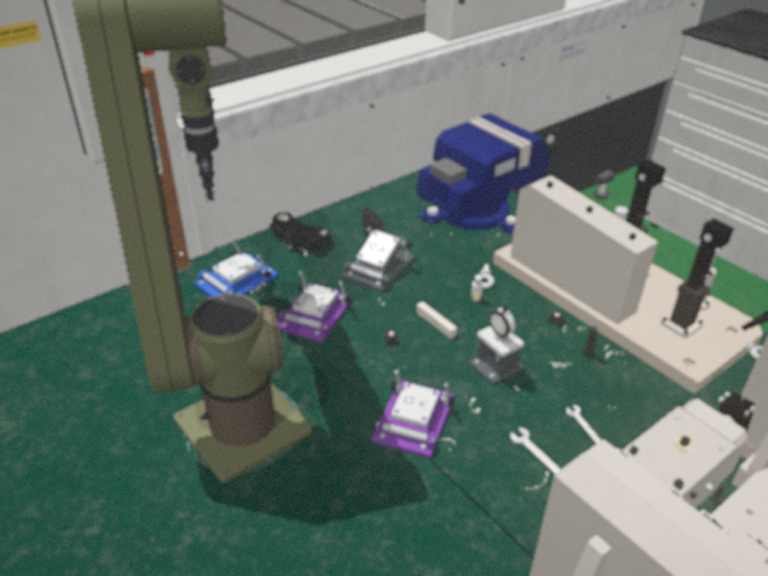

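View pics/top0.png

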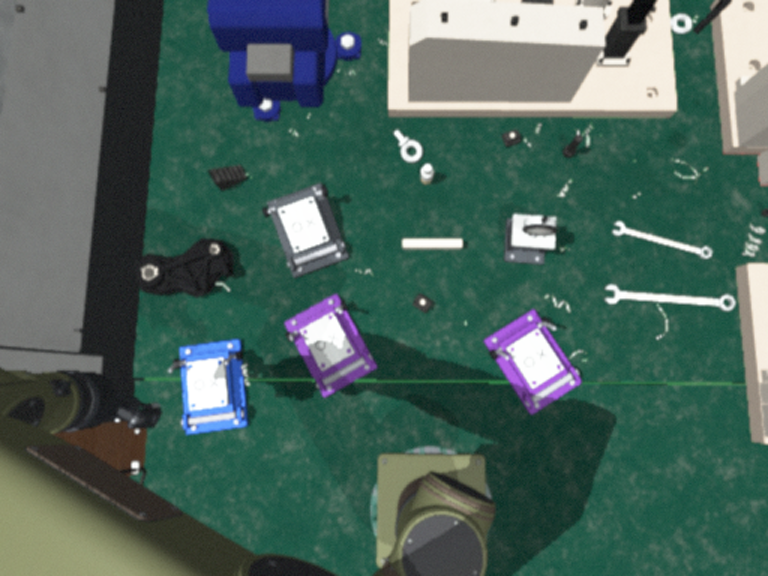

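Table candidates in the top view (1.5x pixels): blue (213,388), purple (330,345), purple (533,360) and dark steel (305,230). The dark steel one fits "dark steel base", since the other three are blue or purple. The indicator and stand are at (531,235). I'll confirm with crops.

```bash
python3 - <<'E'
from h import *
import pickle
t=pickle.load(open('top.pkl','rb'));s=pickle.load(open('scene.pkl','rb'))
a=cv2.resize(t['color'][118:188,165:245],(400,350),interpolation=cv2.INTER_CUBIC)
b=cv2.resize(t['color'][130:180,325:385],(400,333),interpolation=cv2.INTER_CUBIC)
c=cv2.resize(s['color'][145:200,220:285],(400,338),interpolation=cv2.INTER_CUBIC)
d=cv2.resize(s['color'][195:260,300:365],(400,400),interpolation=cv2.INTER_CUBIC)[:338]
im=np.zeros((600,800,3),np.uint8)
im[:300,:400]=cv2.resize(a,(343,300)).__class__ and cv2.resize(a,(400,300));im[:300,400:]=cv2.resize(b,(400,300));im[300:,:400]=cv2.resize(c,(400,300));im[300:,400:]=cv2.resize(d,(400,300))
save('crop1.png',im)
for n,f in(('top',t),('scene',s)):
    P=pts(f)
    print(n,(f['range_z']>0).mean())
    for (u,v) in ([(203,152),(205,160),(359,154),(354,155),(355,172),(288,162),(283,115)] if n=='top' else [(253,165),(333,214),(335,226),(290,213)]):
        print((u,v),P[v,u].round(4))
E
```

```text
top 0.9962209065755209
(203, 152) [0.5326 0.2484 0.0688]
(205, 160) [0.5117 0.2438 0.0569]
(359, 154) [ 0.5132 -0.1908  0.1293]
(354, 155) [ 0.5143 -0.1806  0.1145]
(355, 172) [ 0.4883 -0.2062  0.0131]
(288, 162) [ 0.5152 -0.0022  0.0246]
(283, 115) [0.6533 0.0142 0.0531]
scene 0.9960886637369791
(253, 165) [0.5481 0.2494 0.0676]
(333, 214) [ 0.5139 -0.1961  0.142 ]
(335, 226) [ 0.5246 -0.2024  0.0907]
(290, 213) [ 0.5076 -0.0118  0.0252]
```

View pics/crop1.png

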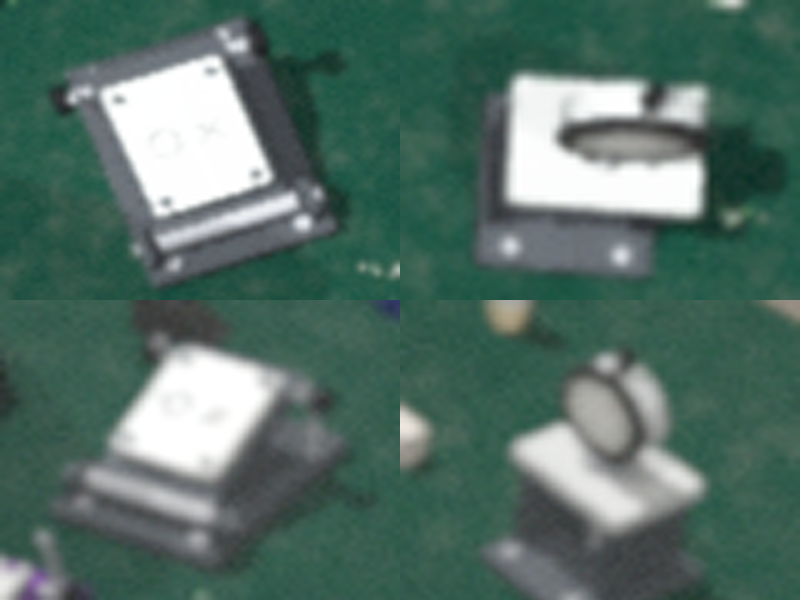

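```bash
cat > m.py <<'E'
from h import *
import pickle
t=pickle.load(open('top.pkl','rb'));s=pickle.load(open('scene.pkl','rb'))
def proj(f,X):
    c=f['R']@X+f['t'];return (f['intrinsics']@c/c[2])[:2]
def ray(f,uv,n,d):
    K=f['intrinsics'];o=-f['R'].T@f['t'];r=f['R'].T@np.linalg.solve(K,[uv[0],uv[1],1])
    return o+r*(d-n@o)/(n@r)
def bright(f,lo):
    c=f['color'].astype(int);return (c.min(2)>lo)&(c.max(2)-c.min(2)<40)
if __name__=='__main__':
    for n,f in(('top',t),('scene',s)):
        P=pts(f);m=bright(f,170)&(np.abs(P[...,0]-.54)<.07)&(np.abs(P[...,1]-.25)<.07)&(P[...,2]>.04)
        k,l,st,_=cv2.connectedComponentsWithStats(m.astype(np.uint8));i=1+np.argmax(st[1:,4]);m=l==i
        m=cv2.erode(m.astype(np.uint8),np.ones((3,3)))>0
        Q=P[m];c=Q.mean(0)
        for _ in range(3):
            U,S,V=np.linalg.svd(Q-c);nn=V[2]*np.sign(V[2][2]);r=(Q-c)@nn;Q=Q[np.abs(r)<.003];c=Q.mean(0)
        print(n,len(Q),'n',nn,'d',nn@c,'slope',np.arccos(nn[2]),'c',c,'az',np.degrees(np.arctan2(-nn[1],-nn[0])))
        # corners of plate
        mm=(l==i).astype(np.uint8);cn,_=cv2.findContours(mm,0,1);bx=cv2.approxPolyDP(cv2.convexHull(max(cn,key=cv2.contourArea)),4,True)[:,0]
        W=np.array([ray(f,p,nn,nn@c) for p in bx]);print(bx.tolist(),W.round(4).tolist(),W.mean(0))
        print(np.linalg.norm(np.roll(W,1,0)-W,axis=1))
        # indicator
        m=(np.abs(P[...,0]-.515)<.06)&(np.abs(P[...,1]+.195)<.06)&(P[...,2]>.1)
        Q=P[m];print('ind',len(Q),Q.min(0),Q.max(0),Q.mean(0))
        A=Q[:,:2]-Q[:,:2].mean(0);U,S,V=np.linalg.svd(A);print(V,S/np.sqrt(len(Q)))
        m=(np.abs(P[...,0]-.515)<.08)&(np.abs(P[...,1]+.195)<.08)&(np.abs(P[...,2]-.085)<.006)
        Q=P[m];print('bridge',len(Q),Q.min(0),Q.max(0),np.median(Q,0)); print(cv2.minAreaRect((Q[:,:2]*1000).astype(np.float32)))
E
python3 m.py
```

```text
top 502 n [-0.34171785 -0.13837303  0.92956001] d -0.15567070453967533 slope 0.37757872799194814 c [0.53932581 0.25220272 0.06833836] az 22.044677740549194
[[208, 131], [218, 160], [197, 168], [185, 139]] [[0.5913, 0.2332, 0.0846], [0.5132, 0.2061, 0.0519], [0.4885, 0.2674, 0.0519], [0.5666, 0.299, 0.0853]] [0.53989317 0.25143992 0.06843338]
[0.07023192 0.08893859 0.06603346 0.09057141]
ind 258 [ 0.51052694 -0.21934166  0.10096925] [ 0.5357886  -0.16073376  0.17297301] [ 0.51964088 -0.18850824  0.14371202]
[[ 0.13417728  0.99095734]
 [ 0.99095734 -0.13417728]] [0.01590066 0.00657559]
bridge 341 [ 0.49330415 -0.23172097  0.07909798] [ 0.55794646 -0.15014663  0.08989512] [ 0.51080061 -0.17714076  0.08460884]
((525.0965576171875, -191.8556671142578), (79.7877426147461, 60.882171630859375), 86.11708068847656)
scene 160 n [-0.33880553 -0.10423518  0.93506462] d -0.1438381476565502 slope 0.3623550180116245 c [0.54056515 0.24960555 0.06986255] az 17.10077136065432
[[264, 159], [255, 176], [239, 172], [248, 155]] [[0.5896, 0.2348, 0.086], [0.5194, 0.2006, 0.0567], [0.4904, 0.2614, 0.053], [0.561, 0.2974, 0.0826]] [0.54012605 0.24856489 0.06958744]
[0.0688476  0.08342136 0.06742616 0.08460074]
ind 262 [ 0.50993508 -0.2224033   0.10066924] [ 0.53545067 -0.16060056  0.17483831] [ 0.51883304 -0.19566317  0.13891135]
[[ 0.06521693 -0.99787111]
 [ 0.99787111  0.06521693]] [0.01585298 0.00583837]
bridge 260 [ 0.49118707 -0.23441381  0.07910777] [ 0.56005165 -0.14857179  0.09086227] [ 0.51576534 -0.2054361   0.08643217]
((528.040283203125, -191.5521697998047), (85.89100646972656, 66.35952758789062), 84.38585662841797)
```

```bash
python3 - <<'E'
from m import *
g=t['color'][135:170,185:225];save('ct.png',g,15)
g=s['color'][150:190,230:275];save('cs.png',g,14)
E
```

```text
(no output)
```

View pics/ct.png

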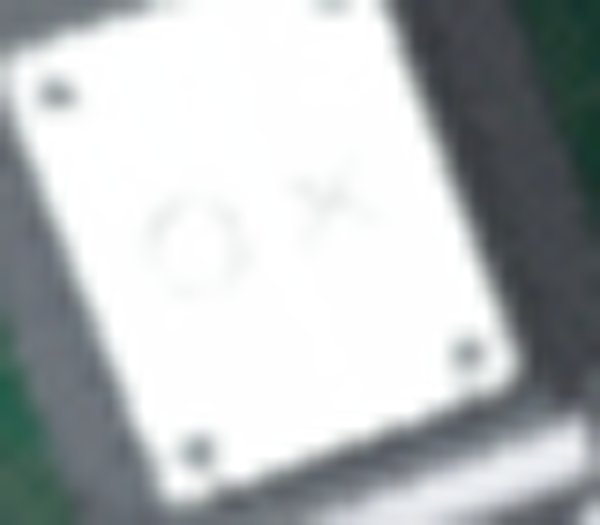

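View pics/cs.png

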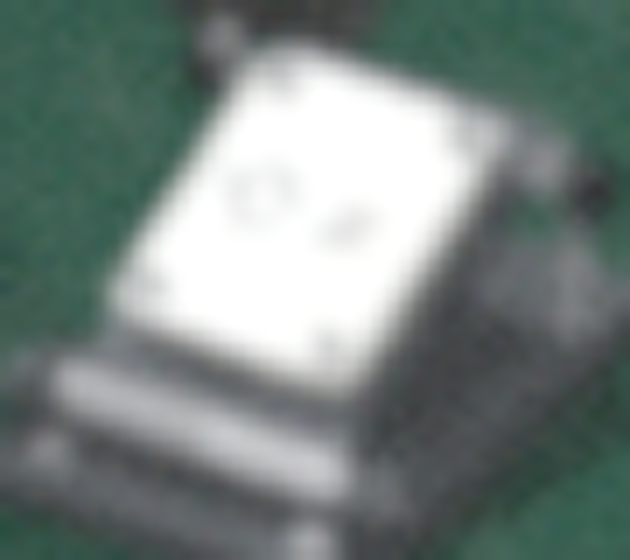

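```bash
python3 - <<'E'
from m import *
from scipy.spatial.transform import Rotation as R
P=[];
Pt=pts(t);Ps=pts(s)
def sel(P): return P[(np.abs(P[...,0]-.515)<.06)&(np.abs(P[...,1]+.195)<.06)&(P[...,2]>.102)]
for n,Q in(('top',sel(Pt)),('scene',sel(Ps))):
    # front-face: vertical plane ransac
    best=(0,)
    for a in np.radians(np.arange(-20,20.5,.5)):
        e=np.array([np.cos(a),np.sin(a)]);v=Q[:,:2]@e
        for d in np.arange(.48,.55,.0005):
            k=(np.abs(v-d)<.0015).sum()
            if k>best[0]:best=(k,np.degrees(a),d)
    a=np.radians(best[1]);w=Q[np.abs(Q[:,:2]@[np.cos(a),np.sin(a)]-best[2])<.003]
    A=np.c_[w[:,1],np.ones(len(w))];k=np.linalg.lstsq(A,w[:,0],rcond=None)[0]
    print(n,best,len(w),'x=%.4f*y+%.4f'%tuple(k),'heading',np.degrees(np.arctan(-k[0])),w.min(0),w.max(0))
    cr=Q[Q[:,2]>.163];print('crown',len(cr),cr.min(0),cr.max(0),cr.mean(0))
    v=Q[:,:2]@[np.cos(a),np.sin(a)];u=Q[:,:2]@[-np.sin(a),np.cos(a)];print('thick',np.percentile(v,[0,1,5,95,99,100]),'width',np.percentile(u,[0,1,99,100]),(u.min()+u.max())/2)
n1=np.array([-.341,-.127,.932]);n1/=np.linalg.norm(n1)
for f,r,c in((t,(197.6,150.7),(206.8,147.8)),(s,(248.3,163.4),(254.4,165.7))):
    d=n1@np.array([.540,.2505,.0690]);A=ray(f,r,n1,d);B=ray(f,c,n1,d);e=B-A
    print(A,B,np.linalg.norm(e),'az',np.degrees(np.arctan2(e[0],-e[1])))
def tri(a,b):
    M=[];y=[]
    for f,p in((t,a),(s,b)):
        o=-f['R'].T@f['t'];r=f['R'].T@np.linalg.solve(f['intrinsics'],[*p,1]);r/=np.linalg.norm(r)
        q=np.eye(3)-np.outer(r,r);M.append(q);y.append(q@o)
    return np.linalg.lstsq(np.vstack(M),np.hstack(y),rcond=None)[0]
print('tri ring',tri((197.6,150.7),(248.3,163.4)),'cross',tri((206.8,147.8),(254.4,165.7)))
o=env.observe();q=o['ee_rot'];print(R.from_quat(q,scalar_first=True).as_matrix())
E
```

```text
top (np.int64(115), np.float64(-6.5), np.float64(0.532)) 132 x=0.0941*y+0.5318 heading -5.377153013707764 [ 0.51052694 -0.21934166  0.10456422] [ 0.51896568 -0.16073376  0.16191283]
crown 15 [ 0.52029177 -0.19477935  0.16394504] [ 0.53032571 -0.18725426  0.17297301] [ 0.5247909  -0.19109541  0.16919653]
thick [0.52990238 0.53046571 0.53093259 0.54977328 0.55160483 0.55223846] width [-0.15997657 -0.15764121 -0.1019483  -0.10100374] -0.13049015662768887
scene (np.int64(104), np.float64(-3.0000000000000004), np.float64(0.525)) 160 x=0.0658*y+0.5282 heading -3.763885201682661 [ 0.51171897 -0.22182017  0.10231658] [ 0.52015636 -0.16060056  0.16273079]
crown 13 [ 0.52032525 -0.20350289  0.16385308] [ 0.53427791 -0.1848842   0.17483831] [ 0.52610782 -0.19209135  0.16930954]
thick [0.52039744 0.52054948 0.52216054 0.54220543 0.54451364 0.54517404] width [-0.19538898 -0.19336661 -0.13493467 -0.13315759] -0.16427328499238583
[0.53626488 0.26420429 0.06950083] [0.54528185 0.23763874 0.06917997] 0.028055961725665678 az 18.748407159609947
[0.53799988 0.26559957 0.07032576] [0.54716454 0.23968701 0.07014792] 0.02748605696932148 az 19.477486563376534
tri ring [0.5358247  0.26344898 0.07233442] cross [0.54452699 0.23688182 0.07274381]
[[-7.03201396e-04 -9.13167560e-01  4.07583750e-01]
 [-1.61098422e-03  4.07584356e-01  9.13166139e-01]
 [-9.99998455e-01 -1.44712856e-05 -1.75771242e-03]]
```

```bash
cat > mv.py <<'E'
from h import *
from scipy.spatial.transform import Rotation as R
def axes(x,z):
    x=np.array(x,float);x/=np.linalg.norm(x);z=np.array(z,float);z-=x*(x@z);z/=np.linalg.norm(z)
    return np.c_[x,np.cross(z,x),z]
def rel(T,p,o=None,p0=None,R0=None):
    o=o or env.observe()
    R0=R.from_quat(o['ee_rot'],scalar_first=True).as_matrix() if R0 is None else R0
    p0=o['tool_pos'] if p0 is None else p0
    print('shift',((R0.T@(np.array(p)-p0))/.25).round(3),'rot',(R.from_matrix(R0.T@T).as_rotvec()/2/np.pi).round(4))
def stat():
    o=env.observe();M=R.from_quat(o['ee_rot'],scalar_first=True).as_matrix()
    print('t',o['time_s'],'p',o['tool_pos'].round(4),'x',M[:,0].round(4),'z',M[:,2].round(4),'F',o['force'].round(2),'gap',round(float(o['finger_gap']),3),'q',o['q'].round(3))
a=np.radians(-4.7);G=axes([0,0,-1],[np.cos(a),np.sin(a),0])
E
python3 - <<'E'
from mv import *
p1=[.40,.24,.34];p2=[.50,.02,.34];p3=[.525,-.192,.30]
a1=axes([0,0,-1],[np.cos(.6),np.sin(.6),0]);a2=axes([0,0,-1],[np.cos(.1),np.sin(.1),0])
rel(a1,p1);rel(a2,p2,p0=p1,R0=a1);rel(G,p3,p0=p2,R0=a2)
E
```

```text
shift [-0.146 -1.07  -0.57 ] rot [ 0.0877 -0.0003  0.0001]
shift [ 0.    -0.952 -0.167] rot [0.0796 0.     0.    ]
shift [ 0.16  -0.854  0.015] rot [0.029 0.    0.   ]
```

>>> {"method": "servo_tool", "body": {
  "plan": [
    [-0.05,-0.15,-0.08,0.012,0,0],
    [-0.1,-0.3,-0.16,0.025,0,0],
    [-0.14,-0.45,-0.25,0.037,0,0],
    [-0.14,-0.6,-0.33,0.05,0,0],
    [-0.14,-0.75,-0.41,0.062,0,0],
    [-0.14,-0.9,-0.5,0.075,0,0],
    [-0.14,-1,-0.57,0.088,0,0],
    [-0.14,-1,-0.57,0.088,0,0],
    [-0.14,-1,-0.57,0.088,0,0],
    [-0.14,-1,-0.57,0.088,0,0]
  ],
  "hand": 1
}}

```text
time_s: 1.35
tool_pos: [0.3836, 0.2477, 0.3383]
ee_rot: [0.675, -0.209, 0.676, 0.208]
force: [-0.2, 0.1, -0.4]
finger_gap: 1.001
```

```bash
python3 - <<'E'
from mv import *
stat()
a2=axes([0,0,-1],[1,0,0])
p2=[.51,0,.34];rel(a2,p2);rel(G,[.525,-.192,.30],p0=p2,R0=a2)
E
```

```text
t 1.35 p [0.3836 0.2477 0.3383] x [-0.0011 -0.0015 -1.    ] z [ 0.8254  0.5645 -0.0018] F [-0.16  0.09 -0.37] gap 1.001 q [ 5.740e-01  1.300e-01 -2.150e-01  1.227e+00 -1.000e-03  1.545e+00]
shift [-0.006 -1.103 -0.142] rot [ 0.0955 -0.0002  0.0002]
shift [ 0.16  -0.768  0.06 ] rot [0.0131 0.     0.    ]
```

>>> {"method": "servo_tool", "body": {
  "plan": [
    [0,-0.16,-0.02,0.015,0,0],
    [0,-0.32,-0.04,0.03,0,0],
    [0,-0.48,-0.06,0.045,0,0],
    [0,-0.64,-0.08,0.06,0,0],
    [0,-0.8,-0.1,0.075,0,0],
    [0,-0.95,-0.13,0.09,0,0],
    [0,-1,-0.14,0.095,0,0],
    [0,-1,-0.14,0.095,0,0],
    [0,-1,-0.14,0.095,0,0],
    [0,-1,-0.14,0.095,0,0]
  ]
}}

```text
time_s: 2.6
tool_pos: [0.4954, 0.0227, 0.3386]
ee_rot: [0.707, -0.002, 0.708, 0.001]
force: [-0.4, 0.3, -0.3]
finger_gap: 1.0
```

```bash
python3 - <<'E'
from mv import *
stat()
rel(G,[.525,-.192,.30])
E
```

```text
t 2.6 p [0.4954 0.0227 0.3386] x [-0.0012 -0.0013 -1.    ] z [ 1.      0.0051 -0.0013] F [-0.4   0.32 -0.25] gap 1.0 q [ 4.600e-02  1.980e-01 -1.300e-01  1.244e+00 -1.000e-03  1.612e+00]
shift [ 0.155 -0.859  0.114] rot [ 0.0139 -0.0002  0.0002]
```

>>> {"method": "servo_tool", "body": {
  "plan": [
    [0.03,-0.15,0.02,0.003,0,0],
    [0.06,-0.3,0.04,0.006,0,0],
    [0.09,-0.45,0.06,0.009,0,0],
    [0.12,-0.6,0.08,0.012,0,0],
    [0.15,-0.75,0.1,0.014,0,0],
    [0.155,-0.859,0.114,0.0139,0,0],
    [0.155,-0.859,0.114,0.0139,0,0],
    [0.155,-0.859,0.114,0.0139,0,0],
    [0.155,-0.859,0.114,0.0139,0,0],
    [0.155,-0.859,0.114,0.0139,0,0]
  ]
}}

```text
time_s: 3.85
tool_pos: [0.5249, -0.1911, 0.3003]
ee_rot: [0.706, 0.028, 0.707, -0.029]
force: [0.2, -0.1, 0.0]
finger_gap: 1.002
```

```bash
python3 - <<'E'
from mv import *
f=grab_frame('scene');save('s1.png',f['color'][140:270,250:400],5)
stat()
rel(G,[.525,-.192,.183])
E
```

```text
t 3.9 p [ 0.5249 -0.1913  0.3003] x [-0.001  -0.0013 -1.    ] z [ 9.967e-01 -8.100e-02 -9.000e-04] F [0.17 1.   0.15] gap 1.003 q [-0.349  0.32  -0.063  1.189 -0.002  1.303]
shift [ 0.469 -0.002  0.001] rot [ 0.0001 -0.0001  0.0002]
```

View pics/s1.png

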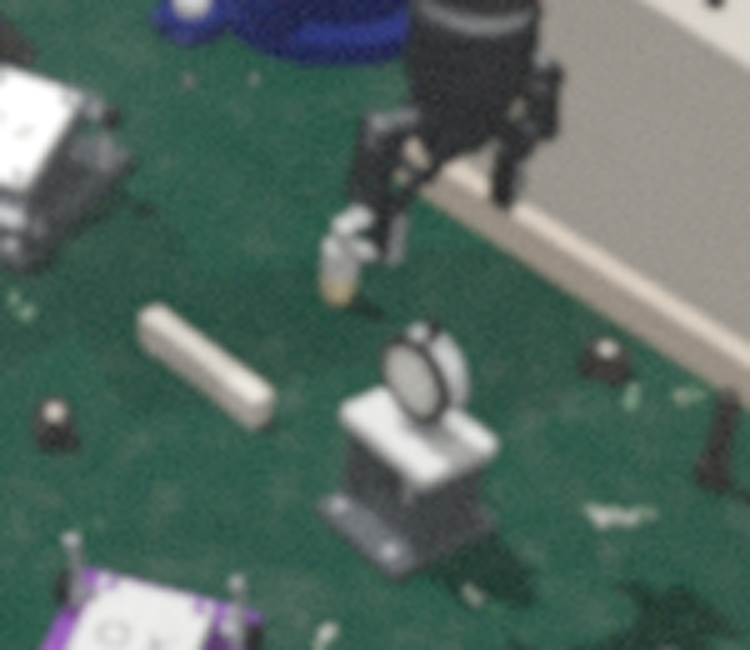

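The open gripper sits above the indicator (dial at 415,375 in the crop), with the jaws opening across the case thickness. Next I'll go down.

>>> {"method": "servo_tool", "body": {
  "plan": [
    [0.07,0,0,0,0,0],
    [0.15,0,0,0,0,0],
    [0.23,0,0,0,0,0],
    [0.31,0,0,0,0,0],
    [0.37,0,0,0,0,0],
    [0.42,-0.002,0,0,0,0],
    [0.45,-0.002,0,0,0,0],
    [0.469,-0.002,0,0,0,0],
    [0.469,-0.002,0,0,0,0],
    [0.469,-0.002,0,0,0,0]
  ]
}}

```text
time_s: 5.15
tool_pos: [0.5251, -0.192, 0.1835]
ee_rot: [0.706, 0.028, 0.707, -0.029]
force: [-0.2, -0.5, -0.8]
finger_gap: 1.0
```

```bash
python3 - <<'E'
from mv import *
f=grab_frame('scene');save('s2.png',f['color'][140:270,250:400],5)
stat()
E
```

```text
t 5.2 p [ 0.5251 -0.192   0.1835] x [-0.     -0.0017 -1.    ] z [ 9.967e-01 -8.100e-02  1.000e-04] F [-0.05 -0.6  -0.24] gap 1.003 q [-0.35   0.394 -0.269  0.907 -0.002  1.302]
```

View pics/s2.png

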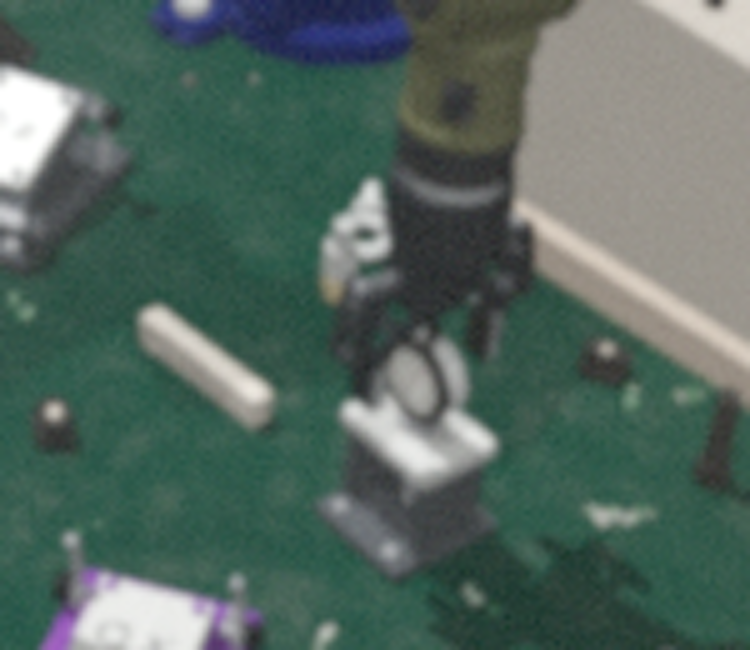

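The fingers straddle the case (front finger at 360,330, rear finger at 490,320). Closing.

>>> {"method": "servo_tool", "body": {
  "plan": [
    [0,0,0,0,0,0],
    [0,0,0,0,0,0],
    [0,0,0,0,0,0],
    [0,0,0,0,0,0],
    [0,0,0,0,0,0],
    [0,0,0,0,0,0],
    [0,0,0,0,0,0],
    [0,0,0,0,0,0],
    [0,0,0,0,0,0],
    [0,0,0,0,0,0]
  ],
  "hand": -1,
  "force": 45
}}

```text
time_s: 6.45
tool_pos: [0.5251, -0.192, 0.1836]
ee_rot: [0.707, 0.028, 0.707, -0.029]
force: [-2.0, 1.5, 3.1]
finger_gap: 0.237
```

```bash
python3 - <<'E'
from mv import *
for i in range(2):
  stat()
  f=grab_frame('scene')
save('s3.png',f['color'][140:270,250:400],5)
E
```

```text
t 6.45 p [ 0.5251 -0.192   0.1836] x [-1.0e-04 -1.6e-03 -1.0e+00] z [ 9.967e-01 -8.110e-02  1.000e-04] F [-1.99  1.45  3.08] gap 0.237 q [-0.35   0.394 -0.269  0.907 -0.002  1.302]
t 6.5 p [ 0.5251 -0.192   0.1836] x [-1.0e-04 -1.7e-03 -1.0e+00] z [ 0.9967 -0.0811  0.    ] F [-1.47  0.38  4.85] gap 0.237 q [-0.35   0.394 -0.269  0.907 -0.002  1.302]
```

View pics/s3.png

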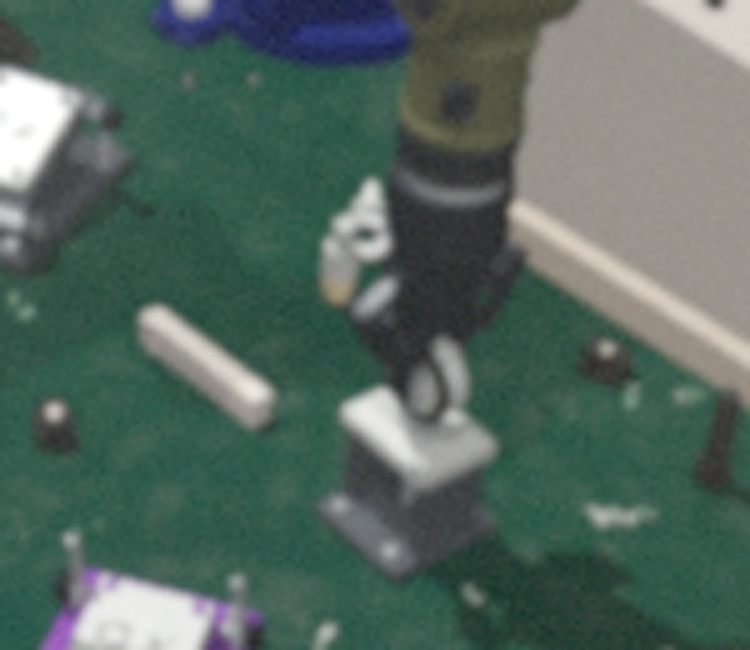

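The case is gripped (gap 0.237 ≈ 20 mm). Lifting straight up.

>>> {"method": "servo_tool", "body": {
  "plan": [
    [-0.04,0,0,0,0,0],
    [-0.1,0,0,0,0,0],
    [-0.17,0,0,0,0,0],
    [-0.24,0,0,0,0,0],
    [-0.31,0,0,0,0,0],
    [-0.38,0,0,0,0,0],
    [-0.45,0,0,0,0,0],
    [-0.5,0,0,0,0,0],
    [-0.52,0,0,0,0,0],
    [-0.52,0,0,0,0,0]
  ]
}}

```text
time_s: 7.8
tool_pos: [0.5251, -0.1919, 0.3138]
ee_rot: [0.707, 0.028, 0.706, -0.029]
force: [-0.3, 0.6, -3.3]
finger_gap: 0.239
```

```bash
cat >> mv.py <<'E'
sl=.37;az=np.radians(20)
N=np.array([-np.sin(sl)*np.cos(az),-np.sin(sl)*np.sin(az),np.cos(sl)])
UP=np.array([np.cos(sl)*np.cos(az),np.cos(sl)*np.sin(az),np.sin(sl)])
H=axes(-N,UP)
RING=np.array([.537,.2645,.0705])
E
python3 - <<'E'
from mv import *
for i in range(2):
  stat()
  f=grab_frame('scene')
save('s4.png',f['color'][130:260,250:400],5)
g=grab_frame('top');save('t4.png',g['color'][130:200,310:410],7)
import pickle;pickle.dump((f,g),open('l.pkl','wb'))
p1=[.50,.02,.35];a1=axes([0,0,-1],[1,.1,0])
rel(a1,p1);print(N,UP)
E
```

```text
t 7.8 p [ 0.5251 -0.1919  0.3138] x [ 2.0e-04 -1.8e-03 -1.0e+00] z [ 9.967e-01 -8.110e-02  3.000e-04] F [-0.26  0.55 -3.32] gap 0.239 q [-0.35   0.314 -0.035  1.221 -0.002  1.302]
t 7.85 p [ 0.5249 -0.1917  0.3133] x [-7.0e-04 -1.4e-03 -1.0e+00] z [ 9.967e-01 -8.110e-02 -5.000e-04] F [ 0.36 -0.51 -3.71] gap 0.241 q [-0.35   0.315 -0.036  1.221 -0.002  1.302]
shift [-0.149  0.836 -0.167] rot [-0.0288 -0.0002  0.0002]
[-0.33980735 -0.12367976  0.93232735] [0.87610113 0.31887473 0.36161543]
```

View pics/s4.png

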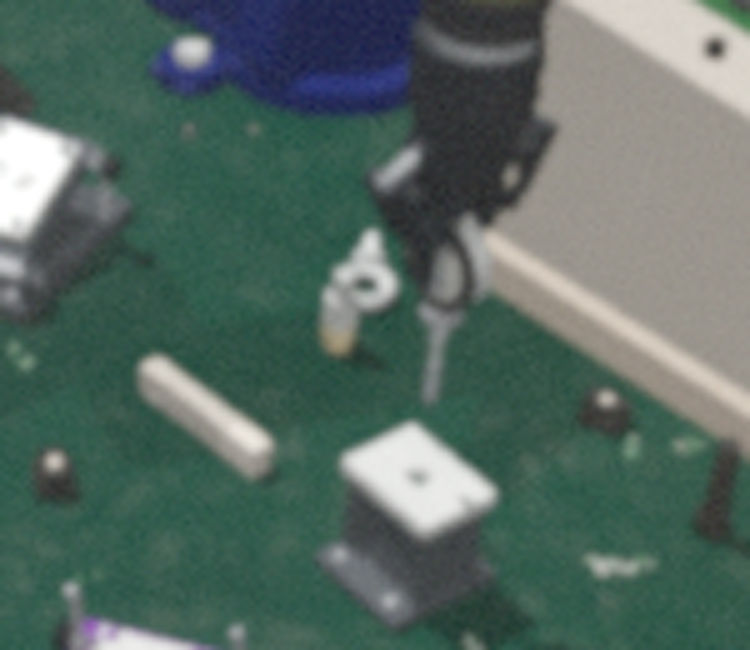

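View pics/t4.png

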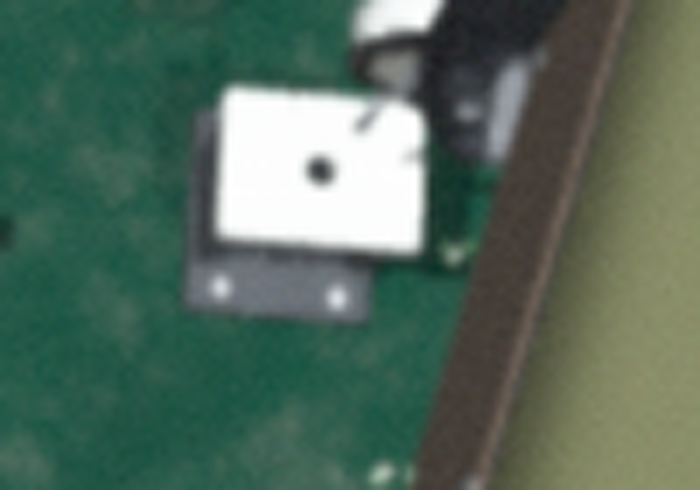

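The indicator is out of the stand and hanging, with its tip at crop (430,400). I'll check that the spindle is aligned with the tool.

```bash
python3 - <<'E'
from mv import *
from m import proj
import pickle
f,g=pickle.load(open('l.pkl','rb'))
o=env.observe();M=R.from_quat(o['ee_rot'],scalar_first=True).as_matrix();p=o['tool_pos']
print('F',o['force'])
for d in (54,54+62,54+86,54+114):
    X=p+M@np.array([d/1000,0,.0015])   # spindle axis 1.5mm behind (+z tool ~ +x)
    uv=proj(f,X);print(d,uv,(uv-[250,130])*5+2.5)
P=pts(f)
for v in range(192,213,2):
    # stem pixels: nearer than background
    r=P[v,325:350];k=np.where((r[:,2]>.12)&(np.abs(r[:,1]+.19)<.05))[0]
    if len(k):print(v,k+325,r[k].mean(0).round(4))
E
```

```text
F [-0.42571745 -0.38728068 -2.68249986]
54 [339.26085361 181.83040914] [448.80426805 261.65204571]
116 [336.82559545 198.09928934] [436.62797725 342.9964467 ]
140 [335.91588551 204.17665817] [432.07942755 373.38329086]
168 [334.87674942 211.11866572] [426.88374712 408.09332859]
192 [334 335 336 337 338 339 340 341 342] [ 0.5204 -0.1974  0.2266]
194 [335 336 337 338 339 340 341] [ 0.5215 -0.1977  0.2185]
196 [336 337 338] [ 0.5256 -0.1918  0.2052]
198 [337] [ 0.5255 -0.193   0.1982]
200 [336 337] [ 0.5277 -0.1904  0.1876]
202 [336 337] [ 0.5262 -0.1928  0.182 ]
204 [335 336] [ 0.5242 -0.1916  0.1742]
206 [335 336] [ 0.5258 -0.1916  0.1654]
208 [335 336] [ 0.5265 -0.1921  0.1574]
210 [335] [ 0.5217 -0.1952  0.1537]
```

The spindle is aligned with the tool to within about 1 px. Now I'll carry it over.

>>> {"method": "servo_tool", "body": {
  "plan": [
    [-0.03,0.08,-0.02,-0.003,0,0],
    [-0.06,0.2,-0.04,-0.006,0,0],
    [-0.09,0.34,-0.07,-0.01,0,0],
    [-0.12,0.48,-0.1,-0.015,0,0],
    [-0.15,0.62,-0.12,-0.02,0,0],
    [-0.15,0.74,-0.15,-0.025,0,0],
    [-0.15,0.84,-0.17,-0.029,0,0],
    [-0.15,0.92,-0.17,-0.029,0,0],
    [-0.15,0.96,-0.17,-0.029,0,0],
    [-0.15,0.96,-0.17,-0.029,0,0]
  ]
}}

```text
time_s: 9.2
tool_pos: [0.5016, 0.0517, 0.3502]
ee_rot: [0.706, -0.037, 0.707, 0.036]
force: [0.2, 0.0, -2.4]
finger_gap: 0.24
```

```bash
cat >> mv.py <<'E'
TIP=np.array([.168,0,.0015])
def tcp(h): return RING+h*N-H@TIP
E
python3 - <<'E'
from mv import *
stat();print(tcp(.06),tcp(.0))
rel(H,tcp(.06))
E
```

```text
t 9.2 p [0.5016 0.0517 0.3502] x [-0.0017 -0.0013 -1.    ] z [ 0.9947  0.1025 -0.0018] F [ 0.22  0.   -2.36] gap 0.24 q [ 1.030e-01  2.100e-01 -8.500e-02  1.278e+00 -1.000e-03  1.571e+00]
[0.45820977 0.2358227  0.28252821] [0.47859821 0.24324349 0.22658857]
shift [ 0.27   0.751 -0.097] rot [-0.0387 -0.0589  0.0074]
```

>>> {"method": "servo_tool", "body": {
  "plan": [
    [0,0.06,0,-0.004,-0.006,0.001],
    [0.02,0.16,-0.02,-0.008,-0.012,0.002],
    [0.04,0.28,-0.04,-0.014,-0.02,0.003],
    [0.07,0.4,-0.05,-0.02,-0.03,0.004],
    [0.11,0.52,-0.07,-0.027,-0.04,0.005],
    [0.16,0.63,-0.08,-0.033,-0.05,0.006],
    [0.21,0.71,-0.09,-0.037,-0.057,0.007],
    [0.25,0.745,-0.097,-0.0387,-0.0589,0.0074],
    [0.27,0.751,-0.097,-0.0387,-0.0589,0.0074],
    [0.27,0.751,-0.097,-0.0387,-0.0589,0.0074]
  ]
}}

```text
time_s: 10.45
tool_pos: [0.458, 0.2352, 0.2821]
ee_rot: [0.812, -0.098, 0.557, 0.143]
force: [-0.7, -0.9, -2.4]
finger_gap: 0.238
```

```bash
python3 - <<'E'
from mv import *
from m import proj
import pickle
F=[]
for i in range(2):
  stat();f=grab_frame('scene')
g=grab_frame('top')
pickle.dump((f,g),open('l2.pkl','wb'))
save('s5.png',f['color'][100:200,195:315],6);save('t5.png',g['color'][110:190,150:250],7)
o=env.observe();M=R.from_quat(o['ee_rot'],scalar_first=True).as_matrix()
X=o['tool_pos']+M@TIP;print('tip',X,(X-RING)@N,'s',(proj(f,X)-[195,100])*6+3,(proj(f,RING)-[195,100])*6+3,'t',(proj(g,X)-[150,110])*7+3.5,(proj(g,RING)-[150,110])*7+3.5)
rel(H,tcp(.012))
E
```

```text
t 10.45 p [0.458  0.2352 0.2821] x [ 0.3389  0.1224 -0.9328] z [0.8769 0.3182 0.3603] F [-0.69 -0.94 -2.38] gap 0.238 q [ 0.501  0.047 -0.527  0.632 -0.055  1.714]
t 10.5 p [0.4584 0.2353 0.2826] x [ 0.3398  0.1228 -0.9324] z [0.8766 0.3178 0.3613] F [ 0.55  0.18 -3.3 ] gap 0.238 q [ 0.501  0.046 -0.526  0.632 -0.055  1.714]
tip [0.51731382 0.25678509 0.1270391 ] 0.060356633150152 s [305.535866   325.50988448] [322.61525887 384.49595772] t [326.90781195 295.69861985] [335.61907956 286.04058242]
shift [ 0.193  0.002 -0.003] rot [-0.0002  0.0001  0.0001]
```

View pics/s5.png

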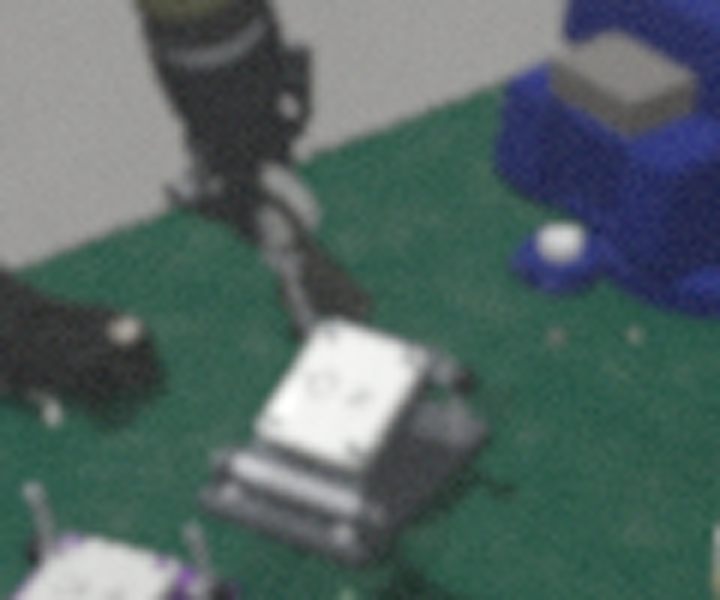

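View pics/t5.png

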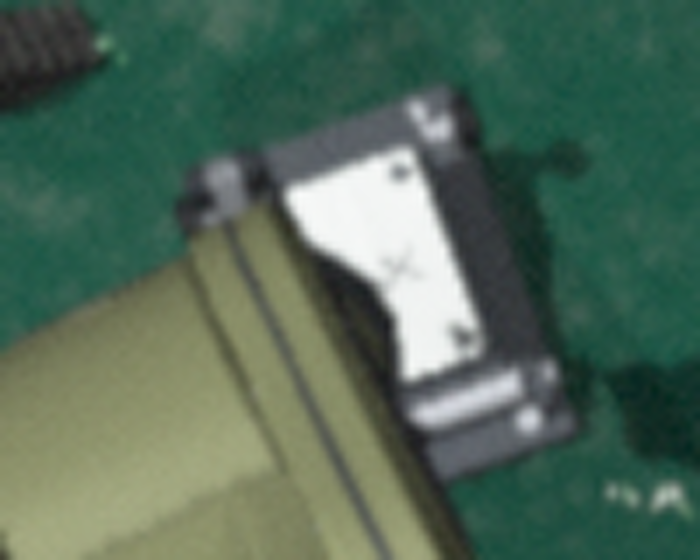

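In the scene view the tip is at (303,327) and the ring at (322,385), both within 2 crop px of prediction. Next I'll approach along the normal.

>>> {"method": "servo_tool", "body": {
  "plan": [
    [0.02,0,0,0,0,0],
    [0.05,0,0,0,0,0],
    [0.08,0,0,0,0,0],
    [0.11,0,0,0,0,0],
    [0.14,0.002,-0.003,0,0,0],
    [0.165,0.002,-0.003,0,0,0],
    [0.185,0.002,-0.003,0,0,0],
    [0.193,0.002,-0.003,0,0,0],
    [0.193,0.002,-0.003,0,0,0],
    [0.193,0.002,-0.003,0,0,0]
  ]
}}

```text
time_s: 11.85
tool_pos: [0.4745, 0.2418, 0.2381]
ee_rot: [0.813, -0.098, 0.556, 0.143]
force: [0.1, -0.3, -3.6]
finger_gap: 0.237
```

```bash
python3 - <<'E'
from mv import *
from m import proj
fs=[];hs=[]
for i in range(6):
  o=env.observe();M=R.from_quat(o['ee_rot'],scalar_first=True).as_matrix();X=o['tool_pos']+M@TIP
  fs.append(o['force']@N);hs.append((X-RING)@N);f=grab_frame('scene')
stat();print('Fn',np.round(fs,2),np.mean(fs),'h',np.round(hs,4))
save('s6.png',f['color'][130:190,220:290],11)
print('tip',X,(proj(f,X)-[220,130])*11+5.5,(proj(f,RING)-[220,130])*11+5.5,(X-RING)@UP)
rel(H,tcp(-.003))
E
```

```text
t 12.15 p [0.4744 0.2417 0.238 ] x [ 0.3409  0.1236 -0.932 ] z [0.8762 0.3175 0.3626] F [-0.37 -0.32 -1.79] gap 0.24 q [ 0.496  0.114 -0.579  0.51  -0.054  1.709]
Fn [-3.34 -2.28 -2.14 -2.22 -2.6  -2.33] -2.4845012539087796 h [0.0123 0.0123 0.0123 0.0123 0.0123 0.0122]
tip [0.53297448 0.26296721 0.08195858] [310.11342036 353.45403825] [316.46130793 374.90925582] 0.00012806749368033432
shift [0.061 0.    0.   ] rot [-0.0002  0.0002  0.0001]
```

View pics/s6.png

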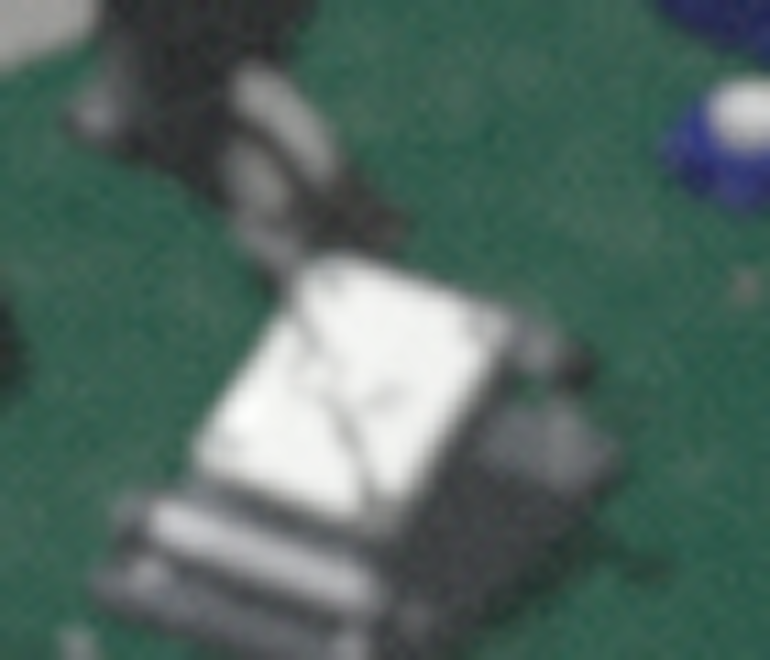

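>>> {"method": "servo_tool", "body": {
  "plan": [
    [0.01,0,0,0,0,0],
    [0.02,0,0,0,0,0],
    [0.03,0,0,0,0,0],
    [0.04,0,0,0,0,0],
    [0.05,0,0,0,0,0],
    [0.058,0,0,0,0,0],
    [0.065,0,0,0,0,0],
    [0.065,0,0,0,0,0],
    [0.065,0,0,0,0,0],
    [0.065,0,0,0,0,0]
  ]
}}

```text
time_s: 13.4
tool_pos: [0.4799, 0.2437, 0.2229]
ee_rot: [0.813, -0.098, 0.556, 0.143]
force: [-1.2, -0.0, -0.9]
finger_gap: 0.237
```

```bash
cat > chk.py <<'E'
from mv import *
from m import proj
import sys
fs=[];hs=[];ts=[]
for i in range(12):
  o=env.observe();M=R.from_quat(o['ee_rot'],scalar_first=True).as_matrix();X=o['tool_pos']+M@TIP
  fs.append(o['force']@N);hs.append((X-RING)@N);ts.append(o['torque']);f=grab_frame('scene')
stat();print('Fn',np.round(fs,2),np.mean(fs),'press',np.mean(fs)+2.48,'h',np.mean(hs))
print('ang',np.degrees(np.arccos(-M[:,0]@N)))
save(sys.argv[1],f['color'][130:190,220:290],11)
print((proj(f,X)-[220,130])*11+5.5,(proj(f,RING)-[220,130])*11+5.5)
P=X-N*((X-RING)@N);print('off',(P-RING)@UP,(P-RING)@np.cross(N,UP))
E
python3 chk.py s7.png
```

```text
t 14.0 p [0.4799 0.2438 0.2228] x [ 0.3408  0.1236 -0.932 ] z [0.8762 0.3176 0.3625] F [-1.59  0.55 -0.97] gap 0.238 q [ 0.494  0.139 -0.594  0.47  -0.053  1.708]
Fn [-0.41 -0.75 -1.11 -0.61 -0.93 -0.1  -0.94  0.82 -0.38 -0.23  0.17  0.15] -0.3596484668313132 press 2.120351533168687 h -0.003984677822470871
ang 0.0644727358100487
[318.99539584 381.56826394] [316.46130793 374.90925582]
off 0.00014636723994787256 -5.85948973013074e-05
```

View pics/s7.png

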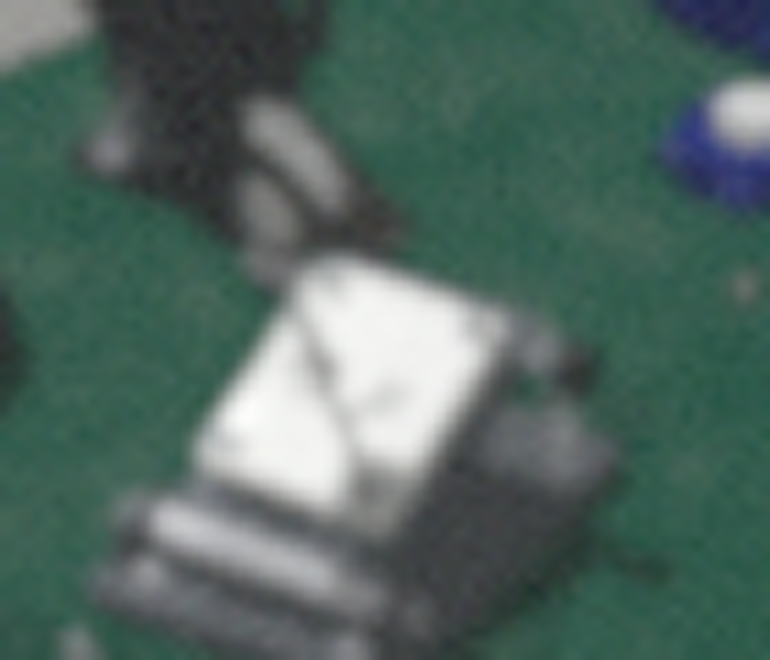

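Shadow and spindle tip meet at about (322,372), inside the ring (centre predicted at (316,375)). Force implies about 4.5 mm of travel and geometry 4.0 mm, so I'll press about 1.7 mm further.

>>> {"method": "servo_tool", "body": {
  "plan": [
    [0.002,0,0,0,0,0],
    [0.004,0,0,0,0,0],
    [0.006,0,0,0,0,0],
    [0.007,0,0,0,0,0],
    [0.007,0,0,0,0,0],
    [0.007,0,0,0,0,0],
    [0.007,0,0,0,0,0],
    [0.007,0,0,0,0,0],
    [0.007,0,0,0,0,0],
    [0.007,0,0,0,0,0]
  ]
}}

```text
time_s: 15.25
tool_pos: [0.4806, 0.244, 0.2212]
ee_rot: [0.813, -0.098, 0.556, 0.143]
force: [-1.1, 0.0, -0.1]
finger_gap: 0.241
```

```bash
python3 chk.py s8.png; python3 - <<'E'
from h import *
g=grab_frame('top');save('t8.png',g['color'],1.5)
f=grab_frame('scene');save('s8f.png',f['color'],1.5)
E
```

```text
t 15.85 p [0.4805 0.244  0.2212] x [ 0.3408  0.1236 -0.932 ] z [0.8762 0.3176 0.3626] F [-1.52 -1.03 -0.36] gap 0.24 q [ 0.494  0.142 -0.596  0.466 -0.053  1.707]
Fn [ 0.3  -0.3   0.36  0.06 -0.36  0.43 -0.66 -0.2  -0.09  0.05  0.19  0.43] 0.017772694629425354 press 2.4977726946294254 h -0.005778145442401068
ang 0.06202527994807403
[319.92642312 384.63901546] [316.46130793 374.90925582]
off 0.00013681714720132778 -5.126258389235177e-05
```

View pics/s8.png

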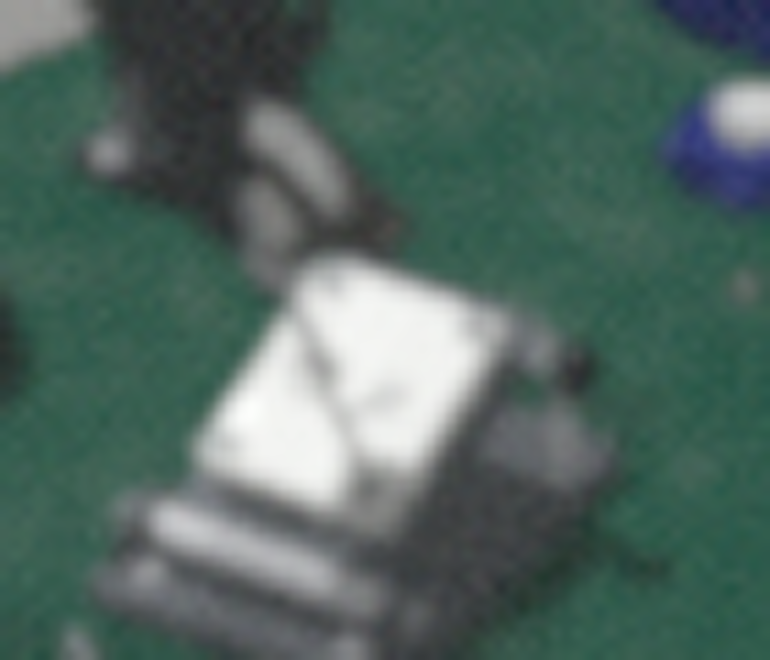

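View pics/s8f.png

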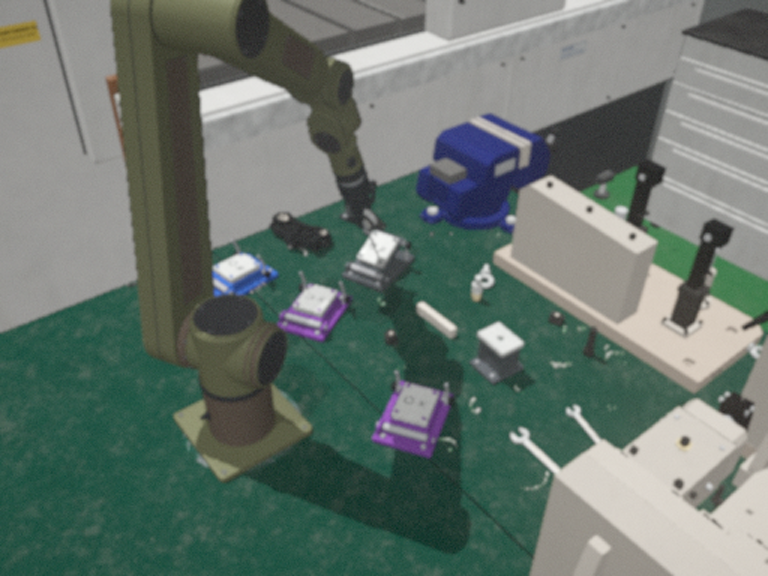

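Press force is 2.50 N (about 6.0 mm of travel) and geometry gives 5.8 mm. Contact is near (322,373) in the crop, inside the ring. The parallel, coupler, T-nut and stand haven't moved.

```bash
python3 -c "
from h import *
print(job_done())"
```

```text
the job is handed in; nothing more can be done
None
```

The dial indicator is now held square to the dark steel table's sloping face, with its tip inside the scribed ring. I gripped it across the case, lifted it straight up 130 mm out of the stand, carried it over and pressed it down along the plate's normal. I handed the job in at about 16 s, still gripping.

What the last checks showed:
- **Spindle travel:** the press force averaged 2.50 N, which means about 6.0 mm of the 12 mm travel. The position reading gave 5.8 mm.
- **Squareness:** the tool was 0.06° from the normal I measured. That normal is itself uncertain by about 1°, because the two camera views gave slopes of 0.378 and 0.362 rad and I used 0.37.
- **Tip position:** by the arm's own readings, the tip was 0.15 mm from the ring centre I measured. In the picture it looked about 2 mm off, still inside the ring. The two views placed the ring about 2 mm apart.
- **Other things on the bench:** in the last scene picture the table, stand, bar, coupler and T-nut all looked unmoved. The arm blocked the top camera's view of the ring at the end, so I relied on the scene view for this and the tip position.

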